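# Snap shut the rim of a wet palette lid

### The job

The lid lies on the palette box but has not been pressed home. Press around its rim with the fingertips, on one blue section after another, until all six have clicked shut and lie flush. Only press: do not lift, tip or shift the box, and leave everything else on the desk where it is.

Things in the scene. Friction and masses are not known exactly. Their poses are not given: they have to be found in the camera images.
- palette_box: white stay-wet palette box, its lid lying in place, loose on the black mat, 0.7 to 1.1 kg; walls 140 mm along its own x, 196 mm along its own y (at zero yaw x points away from the robot, y to the robot's left). Origin at the centre of the underside
- lid_top (a point): middle of the lid, at the height of the tops of closed rim sections, 42 mm above the box's underside; axes as the box. Lid outline 148 x 204 mm: clear middle panel 100 x 156 mm, 3 mm lower; four dark blue fixed corners, 24 mm square; between them six brighter blue rim sections, 24 mm wide: two on each long side (75 mm long, centres 39 mm either side of the middle), one on each short side (96 mm)
- rim_front_left (a joint): rim section on the long side facing the robot, left half of the lid (named for zero yaw): angle in rad about its inner edge; 0 = sprung up, outer edge 7 mm high, red seal seen below it; 0.28 = clicked shut, flush. Pressed at its point it resists with up to about 8 N; let go before 0.15 it springs up again, beyond that it snaps shut by itself and stays
- rim_front_left_press (a point): spot to press on that section: on its top face, middle of its 75 mm length, 18 mm out from its inner edge and 6 mm in from its outer edge; it moves with the section. Own x points outwards from the lid, y along the rim, z out of the top face
- rim_front_right (a joint): rim section on the long side facing the robot, right half of the lid (named for zero yaw): angle in rad about its inner edge; 0 = sprung up, outer edge 7 mm high, red seal seen below it; 0.28 = clicked shut, flush. Pressed at its point it resists with up to about 8 N; let go before 0.15 it springs up again, beyond that it snaps shut by itself and stays
- rim_front_right_press (a point): spot to press on that section: on its top face, middle of its 75 mm length, 18 mm out from its inner edge and 6 mm in from its outer edge; it moves with the section. Own x points outwards from the lid, y along the rim, z out of the top face
- rim_end_right (a joint): rim section on the right short side of the lid (named for zero yaw): angle in rad about its inner edge; 0 = sprung up, outer edge 7 mm high, red seal seen below it; 0.28 = clicked shut, flush. Pressed at its point it resists with up to about 8 N; let go before 0.15 it springs up again, beyond that it snaps shut by itself and stays
- rim_end_right_press (a point): spot to press on that section: on its top face, middle of its 96 mm length, 18 mm out from its inner edge and 6 mm in from its outer edge; it moves with the section. Own x points outwards from the lid, y along the rim, z out of the top face
- rim_back_right (a joint): rim section on the long side away from the robot, right half of the lid (named for zero yaw): angle in rad about its inner edge; 0 = sprung up, outer edge 7 mm high, red seal seen below it; 0.28 = clicked shut, flush. Pressed at its point it resists with up to about 8 N; let go before 0.15 it springs up again, beyond that it snaps shut by itself and stays
- rim_back_right_press (a point): spot to press on that section: on its top face, middle of its 75 mm length, 18 mm out from its inner edge and 6 mm in from its outer edge; it moves with the section. Own x points outwards from the lid, y along the rim, z out of the top face
- rim_back_left (a joint): rim section on the long side away from the robot, left half of the lid (named for zero yaw): angle in rad about its inner edge; 0 = sprung up, outer edge 7 mm high, red seal seen below it; 0.28 = clicked shut, flush. Pressed at its point it resists with up to about 8 N; let go before 0.15 it springs up again, beyond that it snaps shut by itself and stays
- rim_back_left_press (a point): spot to press on that section: on its top face, middle of its 75 mm length, 18 mm out from its inner edge and 6 mm in from its outer edge; it moves with the section. Own x points outwards from the lid, y along the rim, z out of the top face
- rim_end_left (a joint): rim section on the left short side of the lid (named for zero yaw): angle in rad about its inner edge; 0 = sprung up, outer edge 7 mm high, red seal seen below it; 0.28 = clicked shut, flush. Pressed at its point it resists with up to about 8 N; let go before 0.15 it springs up again, beyond that it snaps shut by itself and stays
- rim_end_left_press (a point): spot to press on that section: on its top face, middle of its 96 mm length, 18 mm out from its inner edge and 6 mm in from its outer edge; it moves with the section. Own x points outwards from the lid, y along the rim, z out of the top face
- paint_red: red dropper paint bottle, loose, 25 mm across, 72 mm tall, stands near the palette box; origin at the centre of its underside
- paint_green: green dropper paint bottle, loose, 25 mm across, 72 mm tall, stands near the palette box; origin at the centre of its underside
- figure_grip: small grey figure on a turned wooden painting grip, loose, 38 mm across at the foot, 86 mm tall, stands near the palette box; origin at the centre of its underside
- pin_vice: steel pin vice lying on the mat, loose, 11 mm thick, 108 mm long along its own x; origin on its underside, 44 mm from the tail end
- thinner: sealed amber glass bottle of thinner, loose, 48 mm across, 105 mm tall, right of the mat; origin at the centre of its underside
- brush_rest: white ceramic brush rest with a brush lying across it, loose, 92 x 32 x 19 mm, left of the mat; the brush runs 130 mm towards its own +y; origin at the centre of its underside

How it is judged (in metres and radians):
At the end, for the whole second after the job is handed in: All six rim sections are clicked shut (each joint above 0.22 rad of 0.28), the palette box stands level and at rest within 30 mm of where it was, and each other loose thing is within 25 mm of where it was (value of joint each of rim_front_left, rim_front_right, rim_end_right, rim_back_right, rim_back_left, rim_end_left above 0.22 rad and distance of palette_box from where it was at the start of the episode below 0.03 m and angle between palette_box's own z axis and vertical below 0.05 rad and linear speed of palette_box below 0.02 m/s and distance of each of paint_red, paint_green, figure_grip, pin_vice, thinner, brush_rest from where it was at the start of the episode below 0.025 m); the robot touches nothing.
It fails at once if the palette box is lifted (more than 12 mm) (height (world z) of palette_box above 0.015 m).
It fails at once if the palette box is tipped (angle between palette_box's own z axis and vertical above 0.12 rad).
It fails at once if the palette box is shifted more than 30 mm (distance of palette_box from where it was at the start of the episode above 0.03 m).
It fails at once if another loose thing is picked up, pushed more than 25 mm or knocked over (distance of any of paint_red, paint_green, figure_grip, pin_vice, thinner, brush_rest from where it was at the start of the episode above 0.025 m or angle between any of paint_red, paint_green, figure_grip, pin_vice, thinner, brush_rest's own z axis and vertical above 0.5 rad).
It also fails if it takes over 51 s, if anything falls off the work surface, if the arm or the gripper's body presses on something with over 40 N, if the wrist force passes 120 N, or if a joint passes its speed limit or range.

### The arm

A 6-joint arm with a two-finger parallel gripper is mounted at the origin on the work surface. World frame = base frame: x ahead of the robot, y to its left, z up, the work surface at z = 0. Lengths are in mm, angles in rad, forces in N, time in s.
With the tool pointing down it reaches from about 300 to 775 mm from the base axis. Payload 14.6 kg.
Tool frame: the origin (TCP) lies on the front face of the gripper's body, between the roots of the fingers; the fingertips stand 97 mm ahead of it and the grasp point (between the pads) lies 78 mm ahead of it; z points along the fingers, y is the direction in which the jaws open and shut (so a half turn about z gives the same grasp; the last joint's range is limited). The gripper opens to 94 mm and grips with 3 to 60 N. Pads are 16 mm wide; open, the fingers measure 119 mm over their backs; the gripper's body (75 mm by 177 mm) begins 78 mm behind the grasp point.
Start: joints at [-1.183, 0.3, 1.521, -0, 1.321, -0.067], TCP at [241.598, -494.086, 302.646] pointing down, gripper open.
Joint ranges: [-3.03, 3.03], [-0.79, 2.21], [0.23, 2.52], [-1.04, 4.18], [0, 3.07], [-2.55, 2.55]. Speed limits (rad/s): [2.22, 2.22, 2.57, 3.14, 3.14, 3.14].

### API

Orientations are given as [roll, pitch, yaw] about the fixed x, y, z axes, in that order (R = Rz(yaw) Ry(pitch) Rx(roll)).
In Python, from cell import manip, eyes, finder gives the robot as it stands.
- The arm moves only by the tool drive_tool, never from a script. Its argument "rows" is a list of rows, each an object with "offset": the shift along the tool's x, y, z in mm, a list of three; "spin": the turn about the tool's z in degrees; "jaw": the finger opening in mm, from 0 to 94. In form: [{"offset": [dx, dy, dz], "spin": spin, "jaw": jaw}, ...]. A call has 1 to 20 rows; each row shifts and turns the commanded pose from where the row before left it, along the tool's axes as they then stand; what a row does not reach is not made up. A row lasts 1/10 s, in which the tool goes at most 50 mm and 8.59 degrees, less where a joint would pass 70% of its speed; a pose out of reach is approached as far as the arm can. A call is refused whole if a number of a shift passes 50 or a number of a turn 8.59, either way. A call with a gripper value outside its range is refused whole. The fingers move at their own pace and stop on an object; "force" is the grip in N (left out, the last holds). Time passes only in rows, so rows that do not move let the fingers close. It gives the time, the measured TCP pose, the force and the opening at its end, in the units of the state.
- manip.read_state(): the state, without advancing time (a new reading comes with each control period).
- eyes.camera(name): name is "side" or "top"; returns a dict with "color" (480x640x3 uint8, blue, green, red), "depth" (480x640 float32, mm along the optical axis (not along the pixel's ray), 0 where there is no reading), "vfov" (degrees; the focal length in pixels is half the picture's height over the tangent of half this angle, whatever the lens; pixels are square), "cx", "cy" (the principal point, pixels), "rvec" (rotation vector, rad) and "tvec" (3), from world to camera coordinates, as OpenCV has them. Camera axes: x right, y down, z forward; pixel columns grow to the right and rows downward; lengths in mm; the calibration is good to about 2 mm. A picture is of the moment at which its call begins.
- manip.sign_off(): hands the job in, once; it reports no verdict.
Trained networks look in the newest picture that a camera, given by its name, has taken for a name from the list of things; names that differ only in an ending like _2 or _b are one class to them, and where a whole thing is asked for, a point or a joint stands for the part that bears it (a point fixed in the world has none). Each returns a list of dicts, best first, with "p" (0 to 1); they miss things now and then, are a little off and sometimes report something else, mostly with a low value. They report only what shows in the picture. A call takes as long as a camera call.
- finder.find_in(camera, target): "uv" ([column, row] in pixels, amid what is visible of it).
The state is a dict: "clock": time; "joints": joint angles; "qd": joint speeds; "effort": joint torques, N m; "eef_pos": TCP position; "eef_rot": TCP orientation; "wrist_force": force on the tool from outside, world axes, zero at the start; "moment": the same for the moment, N m; "finger_gap": finger opening in mm.
Only numpy, scipy, OpenCV 4.12 (cv2) and the standard library are available. Lean on these libraries where they do the work, as an engineer would, in place of code of your own. Each camera call takes 0.05 s, during which the arm holds its last target. There are 200 camera calls.

## Working session

There is one attempt and no reset: what is moved stays moved. The work goes in short steps, Python scripts to look and compute and a tool call to move; the robot and the scene stay as the last step left them, time stands still between calls to the robot, and variables do not carry over. Pictures are saved under pics/ and viewed, about 8 in all and at most 12, crops included, and the job is handed in when it is done.

Besides the shell and the picture viewer there is one more tool, called after ">>>" by a JSON object that holds its "api" and its "payload". drive_tool: Moves the arm, as the interface text tells. Its arguments: {"type":"object","properties":{"rows":{"type":"array","items":{"type":"object","properties":{"offset":{"type":"array","items":{"type":"number"}},"spin":{"type":"number"},"jaw":{"type":"number"}}}},"force":{"type":"number"}},"required":["rows"]}

```bash
mkdir -p pics; cat > h.py <<'E'
import numpy as np,cv2
from cell import manip,eyes,finder
def cam(n):
    c=eyes.camera(n);c['f']=c['color'].shape[0]/2/np.tan(np.radians(c['vfov'])/2);c['R']=cv2.Rodrigues(np.array(c['rvec'],float))[0];c['t']=np.array(c['tvec'],float).ravel();return c
def cloud(c):
    d=c['depth'];v,u=np.mgrid[:d.shape[0],:d.shape[1]]
    P=np.stack([(u-c['cx'])/c['f']*d,(v-c['cy'])/c['f']*d,d],-1)
    W=(P-c['t'])@c['R'];W[d==0]=np.nan;return W
def proj(c,X):
    p=np.atleast_2d(X)@c['R'].T+c['t'];return np.c_[p[:,0]/p[:,2]*c['f']+c['cx'],p[:,1]/p[:,2]*c['f']+c['cy']]
E
python3 - <<'E'
from h import *
for n in['top','side']:
    c=cam(n);cv2.imwrite(f'pics/{n}0.png',c['color']);W=cloud(c);print(n,c['vfov'],c['R'].round(2).tolist(),(-c['R'].T@c['t']).round())
    np.save(n+'W.npy',W)
    for k in['palette_box','paint_red','paint_green','figure_grip','pin_vice','thinner','brush_rest']:
        r=finder.find_in(n,k)[:1]
        if r:
            u,v=r[0]['uv'];print(k,round(r[0]['p'],2),int(u),int(v),W[int(v),int(u)].round())
    if n=='top':
        hsv=cv2.cvtColor(c['color'],cv2.COLOR_BGR2HSV)
        m=cv2.inRange(hsv,(95,110,40),(130,255,255)); m&=((W[...,2]>30)&(W[...,2]<62)).astype(np.uint8)*255
        pts=W[m>0];print(len(pts),cv2.minAreaRect(pts[:,:2].astype(np.float32)),pts.min(0),pts.max(0))
print(manip.read_state())
E
```

```text
top 50.66101350247424 [[0.02, -1.0, 0.0], [-0.99, -0.02, -0.16], [0.16, 0.0, -0.99]] [ 384.    6. 1167.]
palette_box 0.73 307 238 [585.  37.  43.]
paint_red 0.59 321 188 [700.   7.  51.]
paint_green 0.68 357 276 [499. -75.  74.]
figure_grip 0.61 258 199 [670. 149.  54.]
pin_vice 0.72 273 287 [476. 112.  13.]
thinner 0.68 357 276 [499. -75.  74.]
brush_rest 0.64 113 304 [429. 470.  19.]
3200 ((696.4077758789062, 83.13185119628906), (478.149658203125, 264.54449462890625), 29.417695999145508) [475.85478742 -80.28599735  32.13488127] [887.60868902 312.6010979   61.91165319]
side 42.83322366248733 [[-0.86, -0.51, -0.01], [-0.31, 0.53, -0.79], [0.4, -0.68, -0.62]] [ 34. 866. 867.]
palette_box 0.78 301 253 [584.  49.  41.]
paint_red 0.82 265 225 [701.  13.  46.]
paint_green 0.79 364 237 [497. -69.  37.]
figure_grip 0.96 234 268 [674. 161.  44.]
pin_vice 0.49 332 303 [469. 117.   9.]
thinner 0.62 427 149 [ 514. -449.   59.]
brush_rest 0.91 236 448 [434. 475.  18.]
{'clock': 0.8, 'joints': array([-1.18260324e+00,  2.99893460e-01,  1.52100477e+00,  3.21491362e-06,
        1.32071876e+00, -6.66043674e-02]), 'qd': array([ 4.05255251e-05,  1.19589895e-03,  1.50202986e-04, -1.99989761e-03,
       -5.84918807e-04,  4.49491422e-04]), 'effort': array([ 2.03008140e-04, -5.31625199e+01, -3.52906859e+01,  7.09153432e-02,
        2.12507963e-02,  3.87827413e-05]), 'eef_pos': array([ 241.59444762, -494.08129729,  302.64715219]), 'eef_rot': array([-3.14156858e+00, -4.72728997e-06,  4.54796659e-01]), 'wrist_force': array([ 0.0527893 , -0.32054338,  0.2507156 ]), 'moment': array([-0.01511963, -0.0183767 ,  0.01116631]), 'finger_gap': 94.0813819043823}
```

View pics/top0.png

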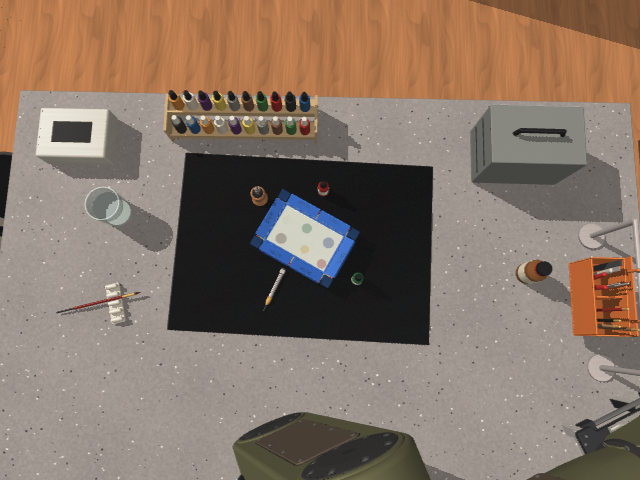

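View pics/side0.png

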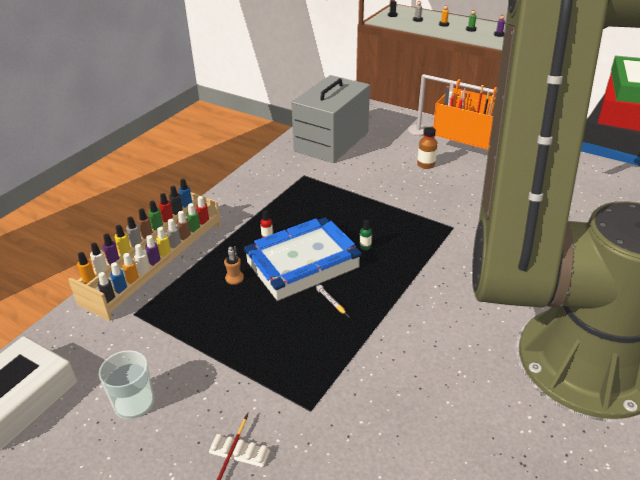

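```bash
python3 - <<'E'
from h import *
from scipy.optimize import minimize
for n in['top','side']:
    c=cam(n);W=cloud(c);hsv=cv2.cvtColor(c['color'],cv2.COLOR_BGR2HSV)
    m=cv2.inRange(hsv,(95,110,40),(130,255,255))
    k,l,s,ce=cv2.connectedComponentsWithStats(m)
    p0=proj(c,[[585,40,42]])[0]
    i=min((i for i in range(1,k) if s[i,4]>300),key=lambda i:np.hypot(*(ce[i]-p0)))
    h=cv2.convexHull(np.argwhere(l==i)[:,::-1].astype(np.int32))
    A=np.zeros(m.shape,np.uint8);cv2.fillConvexPoly(A,h,255)
    # rays of hull onto z=43
    p=h[:,0].astype(float);d=np.c_[(p-[c['cx'],c['cy']])/c['f'],np.ones(len(p))]@c['R'];o=-c['R'].T@c['t']
    X=o+d*((43-o[2])/d[:,2])[:,None]
    r=cv2.minAreaRect(X[:,:2].astype(np.float32));print(n,s[i],ce[i].round(1),r)
    Z=W[(l==i)];print('z pct',np.nanpercentile(Z[:,2],[5,25,50,75,95]).round(1))
    (cx,cy),(w,hh),a=r; yaw=np.radians(a if w<hh else a-90); 
    R=np.array([[np.cos(yaw),-np.sin(yaw)],[np.sin(yaw),np.cos(yaw)]]);print('yaw',yaw)
    for nm,q in dict(fl=(-68,39),fr=(-68,-39),er=(0,-96),br=(68,-39),bl=(68,39),el=(0,96)).items(): print(nm,(R@q+[cx,cy]).round(1))
    im=cv2.resize(c['color'][160:320,200:400],None,fx=4,fy=4,interpolation=2)
    box=[R@q+[cx,cy] for q in((-74,-102),(74,-102),(74,102),(-74,102))]
    pp=(proj(c,np.c_[box,[42]*4])-[200,160]+.5)*4
    cv2.polylines(im,[pp.astype(np.int32)],True,(0,255,255),1);cv2.imwrite(f'pics/{n}1.png',im)
    for kk in['paint_red','paint_green','figure_grip','pin_vice']:
        f=finder.find_in(n,kk)[0]['uv'];q=W[int(f[1]),int(f[0])];print(kk,q.round(),'in box',(R.T@(q[:2]-[cx,cy])).round())
E
```

```text
top [ 250  189  110   95 3169] [304.  236.8] ((586.0889282226562, 41.89679718017578), (209.0230712890625, 152.3246307373047), 61.586669921875)
z pct [39.8 44.1 46.6 48.8 51.7]
yaw -0.49590616131921894
fl [544.8 108.6]
fr [507.7  40. ]
er [540.4 -42.5]
br [627.3 -24.8]
bl [664.5  43.8]
el [631.8 126.3]
paint_red [699.   7.  61.] in box [116.  24.]
paint_green [500. -71.  58.] in box [ -22. -141.]
figure_grip [671. 154.  51.] in box [ 21. 139.]
pin_vice [556.  98.  46.] in box [-53.  35.]
side [ 244  217  118   73 2716] [301.2 250.4] ((588.0465087890625, 40.33836364746094), (211.89822387695312, 163.13714599609375), 61.43837356567383)
z pct [39.  43.8 46.2 48.5 51. ]
yaw -0.49849442100363967
fl [547.  107.1]
fr [509.7  38.6]
er [542.1 -44. ]
br [629.1 -26.4]
bl [666.4  42.1]
el [633.9 124.7]
paint_red [704.  12.  49.] in box [116.  30.]
paint_green [492. -68.  42.] in box [ -33. -141.]
figure_grip [678. 163.  38.] in box [ 20. 151.]
pin_vice [476. 114.   9.] in box [-134.   11.]
```

View pics/top1.png

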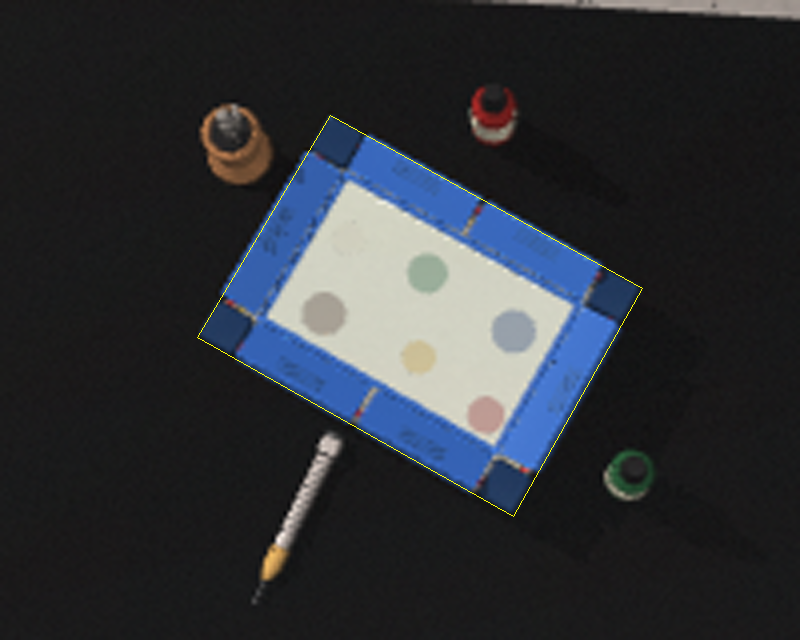

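View pics/side1.png

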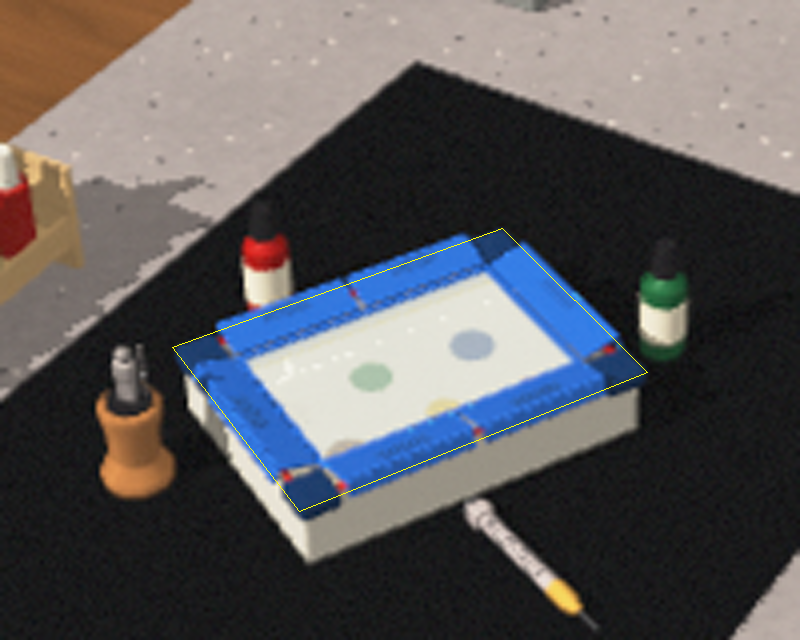

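>>> {"api": "drive_tool", "payload": {"rows": [{"offset":[0,0,0],"spin":-7.1,"jaw":0},{"offset":[0,0,0],"spin":-7.1,"jaw":0},{"offset":[0,0,0],"spin":-7.1,"jaw":0},{"offset":[0,0,0],"spin":-7.1,"jaw":0},{"offset":[0,0,0],"spin":-7.1,"jaw":0},{"offset":[20,2,0],"spin":0,"jaw":0},{"offset":[35,3,0],"spin":0,"jaw":0},{"offset":[45,3,0],"spin":0,"jaw":0},{"offset":[45,3,0],"spin":0,"jaw":0},{"offset":[45,3,0],"spin":0,"jaw":0},{"offset":[45,3,0],"spin":0,"jaw":0},{"offset":[45,3,0],"spin":0,"jaw":0},{"offset":[45,4,0],"spin":0,"jaw":0},{"offset":[45,4,0],"spin":0,"jaw":0},{"offset":[45,4,0],"spin":0,"jaw":0},{"offset":[45,4,0],"spin":0,"jaw":0},{"offset":[45,4,0],"spin":0,"jaw":0},{"offset":[25,2,0],"spin":0,"jaw":0},{"offset":[10,0,0],"spin":0,"jaw":0},{"offset":[0,0,0],"spin":0,"jaw":0}]}}

```text
clock: 3.3
eef_pos: [535.8, -38.7, 302.4]
eef_rot: [-3.141, 0.0, 1.076]
wrist_force: [-0.5, 0.3, 0.5]
finger_gap: 0.6
```

>>> {"api": "drive_tool", "payload": {"rows": [{"offset":[-1,5,47],"spin":0,"jaw":0},{"offset":[0,0,47],"spin":0,"jaw":0},{"offset":[0,0,40],"spin":0,"jaw":0},{"offset":[0,0,10],"spin":0,"jaw":0},{"offset":[0,0,5],"spin":0,"jaw":0},{"offset":[0,0,4],"spin":0,"jaw":0},{"offset":[0,0,4],"spin":0,"jaw":0},{"offset":[0,0,3],"spin":0,"jaw":0},{"offset":[0,0,2],"spin":0,"jaw":0},{"offset":[0,0,0],"spin":0,"jaw":0},{"offset":[0,0,0],"spin":0,"jaw":0}]}}

```text
clock: 4.4
eef_pos: [540.2, -42.9, 142.3]
eef_rot: [3.139, -0.0, 1.074]
wrist_force: [-3.0, -3.3, 8.6]
finger_gap: 0.6
```

```bash
python3 - <<'E'
from h import *
s=manip.read_state();print(s['eef_pos'],s['wrist_force'])
c=cam('side');cv2.imwrite('pics/side2.png',cv2.resize(c['color'][160:320,200:400],None,fx=4,fy=4,interpolation=2))
E
```

```text
[540.22298889 -42.87899419 142.31354191] [-3.01576115 -3.30876295  8.56215561]
```

View pics/side2.png

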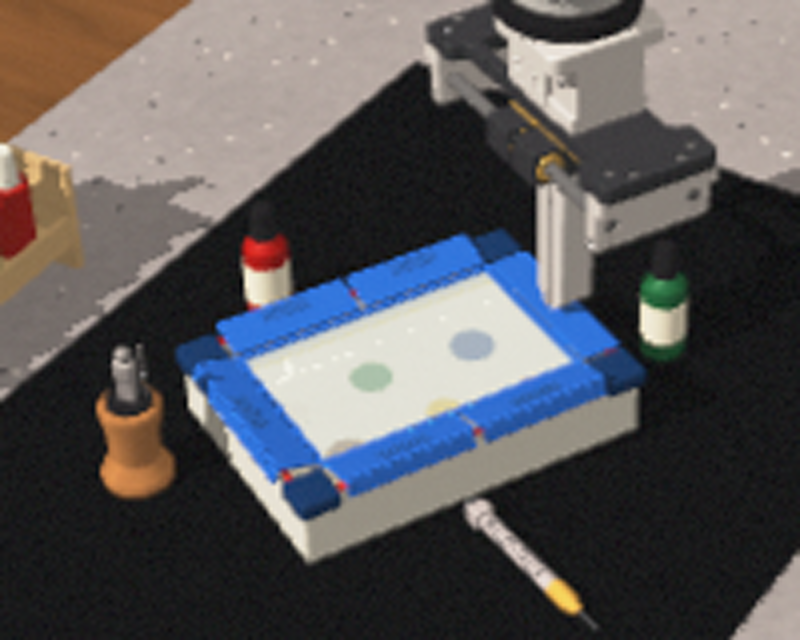

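The fingertips stand mid-section on the right end (about pixel 565,300), and it is partly down at 8.6 N. I'll press a bit further.

>>> {"api": "drive_tool", "payload": {"rows": [{"offset":[0,0,1.5],"spin":0,"jaw":0},{"offset":[0,0,1.5],"spin":0,"jaw":0},{"offset":[0,0,1],"spin":0,"jaw":0},{"offset":[0,0,0],"spin":0,"jaw":0},{"offset":[0,0,0],"spin":0,"jaw":0}]}}

```text
clock: 4.95
eef_pos: [540.5, -42.9, 141.6]
eef_rot: [3.138, -0.001, 1.075]
wrist_force: [-21.0, -1.1, 50.3]
finger_gap: 0.1
```

>>> {"api": "drive_tool", "payload": {"rows": [{"offset":[0,0,-4],"spin":0,"jaw":0},{"offset":[0,0,-26],"spin":0,"jaw":0},{"offset":[28,33,0],"spin":0,"jaw":0},{"offset":[28,33,0],"spin":0,"jaw":0},{"offset":[0,0,0],"spin":0,"jaw":0}]}}

```text
clock: 5.45
eef_pos: [627.5, -23.8, 167.1]
eef_rot: [3.139, -0.001, 1.076]
wrist_force: [0.7, 0.5, -0.3]
finger_gap: 0.5
```

```bash
python3 - <<'E'
from h import *
s=manip.read_state();print(s['eef_pos'],s['wrist_force'])
c=cam('side');cv2.imwrite('pics/side3.png',cv2.resize(c['color'][160:320,200:400],None,fx=4,fy=4,interpolation=2))
E
```

```text
[627.49797781 -23.75623535 167.10202889] [ 0.66417982  0.47242948 -0.31525665]
```

View pics/side3.png

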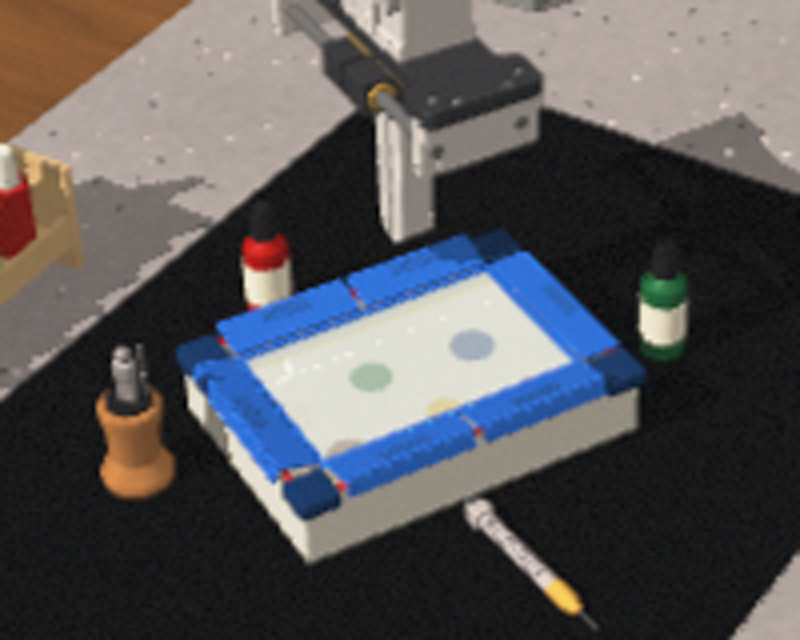

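>>> {"api": "drive_tool", "payload": {"rows": [{"offset":[-1,-1.5,12],"spin":0,"jaw":0},{"offset":[0,0,5],"spin":0,"jaw":0},{"offset":[0,0,4],"spin":0,"jaw":0},{"offset":[0,0,3],"spin":0,"jaw":0},{"offset":[0,0,2],"spin":0,"jaw":0},{"offset":[0,0,1],"spin":0,"jaw":0},{"offset":[0,0,1],"spin":0,"jaw":0},{"offset":[0,0,0],"spin":0,"jaw":0},{"offset":[0,0,0],"spin":0,"jaw":0}]}}

```text
clock: 6.4
eef_pos: [622.5, -25.2, 142.0]
eef_rot: [3.14, -0.0, 1.074]
wrist_force: [-15.5, -0.2, 31.6]
finger_gap: 0.5
```

>>> {"api": "drive_tool", "payload": {"rows": [{"offset":[0,0,-4],"spin":0,"jaw":0},{"offset":[0,0,-24],"spin":0,"jaw":0},{"offset":[39,0,0],"spin":0,"jaw":0},{"offset":[38,0,0],"spin":0,"jaw":0},{"offset":[0,0,0],"spin":0,"jaw":0},{"offset":[0,0,12],"spin":0,"jaw":0},{"offset":[0,0,5],"spin":0,"jaw":0},{"offset":[0,0,4],"spin":0,"jaw":0},{"offset":[0,0,3],"spin":0,"jaw":0},{"offset":[0,0,2],"spin":0,"jaw":0},{"offset":[0,0,1],"spin":0,"jaw":0},{"offset":[0,0,1],"spin":0,"jaw":0},{"offset":[0,0,0],"spin":0,"jaw":0},{"offset":[0,0,0],"spin":0,"jaw":0}]}}

```text
clock: 7.8
eef_pos: [659.3, 41.7, 142.0]
eef_rot: [3.14, -0.0, 1.073]
wrist_force: [-14.6, -1.6, 31.4]
finger_gap: 0.4
```

>>> {"api": "drive_tool", "payload": {"rows": [{"offset":[0,0,-4],"spin":0,"jaw":0},{"offset":[0,0,-24],"spin":0,"jaw":0},{"offset":[28,-33,0],"spin":0,"jaw":0},{"offset":[28,-33,0],"spin":0,"jaw":0},{"offset":[0,0,0],"spin":0,"jaw":0},{"offset":[0,0,12],"spin":0,"jaw":0},{"offset":[0,0,5],"spin":0,"jaw":0},{"offset":[0,0,4],"spin":0,"jaw":0},{"offset":[0,0,3],"spin":0,"jaw":0},{"offset":[0,0,2],"spin":0,"jaw":0},{"offset":[0,0,1],"spin":0,"jaw":0},{"offset":[0,0,1],"spin":0,"jaw":0},{"offset":[0,0,0],"spin":0,"jaw":0},{"offset":[0,0,0],"spin":0,"jaw":0}]}}

```text
clock: 9.2
eef_pos: [628.4, 122.6, 141.9]
eef_rot: [3.14, -0.001, 1.073]
wrist_force: [-16.7, -0.7, 35.6]
finger_gap: 0.3
```

>>> {"api": "drive_tool", "payload": {"rows": [{"offset":[0,0,-4],"spin":0,"jaw":0},{"offset":[0,0,-24],"spin":0,"jaw":0},{"offset":[-27,-33,0],"spin":0,"jaw":0},{"offset":[-27,-33,0],"spin":0,"jaw":0},{"offset":[0,0,0],"spin":0,"jaw":0},{"offset":[0,0,12],"spin":0,"jaw":0},{"offset":[0,0,5],"spin":0,"jaw":0},{"offset":[0,0,4],"spin":0,"jaw":0},{"offset":[0,0,3],"spin":0,"jaw":0},{"offset":[0,0,2],"spin":0,"jaw":0},{"offset":[0,0,1],"spin":0,"jaw":0},{"offset":[0,0,1],"spin":0,"jaw":0},{"offset":[0,0,0],"spin":0,"jaw":0},{"offset":[0,0,0],"spin":0,"jaw":0}]}}

```text
clock: 10.6
eef_pos: [545.0, 107.6, 141.6]
eef_rot: [3.141, -0.001, 1.074]
wrist_force: [-21.0, -1.9, 44.2]
finger_gap: 0.2
```

>>> {"api": "drive_tool", "payload": {"rows": [{"offset":[0,0,-4],"spin":0,"jaw":0},{"offset":[0,0,-24],"spin":0,"jaw":0},{"offset":[-39,0,0],"spin":0,"jaw":0},{"offset":[-38,0,0],"spin":0,"jaw":0},{"offset":[0,0,0],"spin":0,"jaw":0},{"offset":[0,0,12],"spin":0,"jaw":0},{"offset":[0,0,5],"spin":0,"jaw":0},{"offset":[0,0,4],"spin":0,"jaw":0},{"offset":[0,0,3],"spin":0,"jaw":0},{"offset":[0,0,2],"spin":0,"jaw":0},{"offset":[0,0,1],"spin":0,"jaw":0},{"offset":[0,0,1],"spin":0,"jaw":0},{"offset":[0,0,0],"spin":0,"jaw":0},{"offset":[0,0,0],"spin":0,"jaw":0}]}}

```text
clock: 12.0
eef_pos: [507.8, 40.7, 141.4]
eef_rot: [3.141, -0.0, 1.076]
wrist_force: [-23.8, 1.9, 51.3]
finger_gap: 0.3
```

>>> {"api": "drive_tool", "payload": {"rows": [{"offset":[0,0,-4],"spin":0,"jaw":0},{"offset":[0,0,-30],"spin":0,"jaw":0},{"offset":[0,0,-50],"spin":0,"jaw":0},{"offset":[-10,0,-45],"spin":0,"jaw":0},{"offset":[-45,0,0],"spin":0,"jaw":0},{"offset":[-45,0,0],"spin":0,"jaw":0},{"offset":[-45,0,0],"spin":0,"jaw":0},{"offset":[-45,0,0],"spin":0,"jaw":0},{"offset":[-45,0,0],"spin":0,"jaw":0},{"offset":[-45,0,0],"spin":0,"jaw":0},{"offset":[-20,0,0],"spin":0,"jaw":0},{"offset":[0,0,0],"spin":0,"jaw":0}]}}

```text
clock: 13.2
eef_pos: [364.2, -225.5, 267.2]
eef_rot: [-3.141, 0.0, 1.072]
wrist_force: [0.2, 0.5, 0.7]
finger_gap: 0.2
```

```bash
python3 - <<'E'
from h import *
W0={n:np.load(n+'W.npy') for n in['top','side']}
cx,cy,y=585.5,41.5,-.497
R=np.array([[np.cos(y),-np.sin(y)],[np.sin(y),np.cos(y)]])
Q=dict(fl=(-68,39),fr=(-68,-39),er=(0,-96),br=(68,-39),bl=(68,39),el=(0,96),cor=(62,90))
ims=[]
for n in['top','side']:
    c=cam(n);W=cloud(c);ims.append(cv2.resize(c['color'][160:310,200:400],None,fx=3,fy=3,interpolation=2))
    for t,w in(('before',W0[n]),('now',W)):
        b=(w[...,:2]-[cx,cy])@R;o={}
        for k,q in Q.items():
            m=(np.abs(b-q)<[5+15*(k[0] in'fb'),5+15*(k[0]=='e')]).all(-1)&(w[...,2]>30)&(w[...,2]<60);o[k]=(float(np.median(w[m][:,2]).round(1)),int(m.sum()))
        print(n,t,o)
    for k in['paint_red','paint_green','figure_grip','pin_vice']:
        print(k,[(int(f['uv'][0]),int(f['uv'][1])) for f in finder.find_in(n,k)[:1]])
cv2.imwrite('pics/end.png',np.vstack(ims)[:,:])
E
```

```text
top before {'fl': (47.6, 53), 'fr': (47.8, 52), 'er': (47.8, 49), 'br': (47.2, 52), 'bl': (46.4, 54), 'el': (47.4, 54), 'cor': (45.1, 20)}
top now {'fl': (44.3, 52), 'fr': (44.3, 52), 'er': (44.0, 50), 'br': (44.5, 49), 'bl': (45.1, 49), 'el': (44.2, 49), 'cor': (45.7, 17)}
paint_red [(322, 189)]
paint_green []
figure_grip [(259, 198)]
pin_vice [(275, 280)]
side before {'fl': (47.6, 56), 'fr': (46.6, 51), 'er': (47.3, 35), 'br': (46.2, 49), 'bl': (47.3, 53), 'el': (47.6, 44), 'cor': (44.3, 12)}
side now {'fl': (43.6, 58), 'fr': (43.5, 55), 'er': (45.0, 34), 'br': (43.6, 43), 'bl': (43.3, 40), 'el': (44.2, 48), 'cor': (44.7, 13)}
paint_red [(267, 224)]
paint_green [(369, 236)]
figure_grip []
pin_vice [(331, 298)]
```

View pics/end.png

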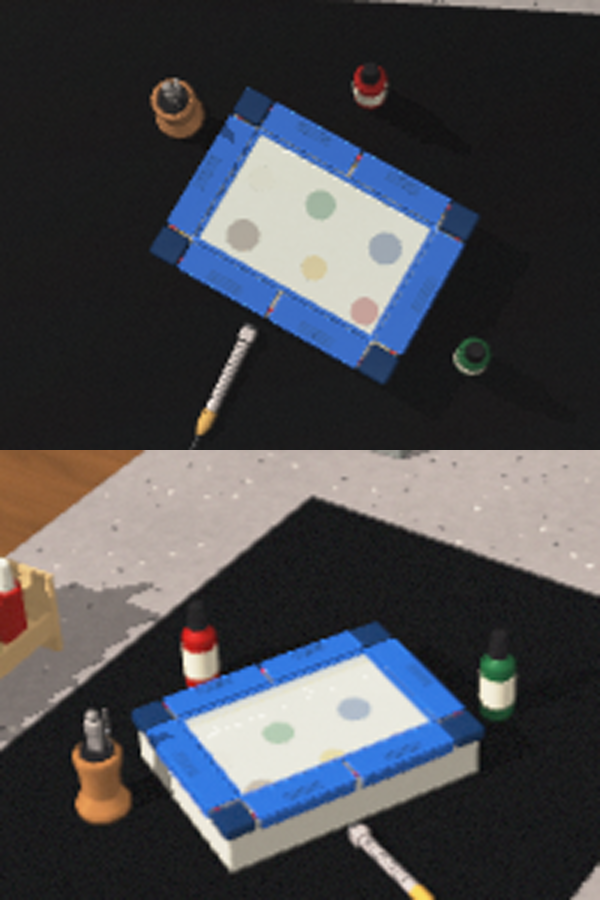

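The picture shows all six sections flush with the corners. The box and its neighbours are where they were, and heights fell from about 47.5 mm to about 44 mm, level with the corners.

```bash
python3 -c "
from cell import manip
print(manip.sign_off())"
```

```text
the job is handed in; nothing more can be done
None
```

I pressed the six rim sections one after another with the closed fingertips and handed the job in at about 13 s, well inside the 51 s limit. The hand-in gives no verdict.

**Sections:** each press bottomed out firmly at 31–51 N. In the final top view all six sections measured 44.0–45.1 mm high, down from about 47.5 mm and level with the fixed corners at about 45 mm. The final picture shows them flush.

**Disagreement between cameras:** on the right end section the side view read 45.0 mm and the top view 44.0 mm. I put that down to depth noise. The last press there met a hard stop.

**Forces:** the presses went well above the 8 N the sections need, with 15–24 N sideways at the wrist. The pictures show no noticeable movement of the box.

**Other things:** both bottles, the figure and the pin vice look unmoved. In the final check the finder missed the green bottle in the top view and the figure in the side view, but both show in the picture. I did not look at the thinner and brush rest again; the arm kept well away from the brush rest, and passed the thinner's side only high up. The arm ended clear of everything.

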